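# Re-rack the salvaged glass panes

### The arm

A 7-joint arm with a two-finger parallel gripper is mounted at the origin on the work surface. World frame = base frame: x ahead of the robot, y to its left, z up, the work surface at z = 0. Lengths are in m, angles in rad, forces in N, time in s.
With the tool pointing down it reaches from about 0.4 to 0.925 m from the base axis. Payload 5.6 kg.
Tool frame: the origin (TCP) lies at the very end of the fingers, on their centre line; the grasp point (between the pads) lies 19 mm behind it (env.grip_depth is the distance from the TCP to the grasp point, in m); z points along the fingers, y is the line along which they close (so a half turn about z gives the same grasp; the last joint's range is limited). The gripper opens to 85 mm and grips with 20 to 120 N. Pads are 22 mm wide; open, the fingers measure 114 mm over their backs; the gripper's body (76 mm by 85 mm) begins 54 mm behind the grasp point. The pads swing forward as they close: fully open they stand 13 mm farther back than shut.
Start: joints at [1.211, 0.468, -0.012, 1.603, 0.006, 1.071, -0.056], TCP at [0.202, -0.618, 0.231] pointing down, gripper open.
Joint ranges: [-2.53, 2.53], [-0.31, 2.02], [-1.57, 1.55], [0.28, 2.44], [-1.29, 4.43], [0.15, 1.84], [-2.92, 2.92]. Speed limits (rad/s): [2.57, 2.57, 3.14, 3.14, 3.14, 3.14, 3.14].

### API

Orientations are given as [roll, pitch, yaw] about the fixed x, y, z axes, in that order (R = Rz(yaw) Ry(pitch) Rx(roll)).
In Python, from workcell import env, vision, order, finder gives the robot as it stands.
- The arm moves only by the tool servo_tool, never from a script. Its argument "steps" is a list of rows, each a list of 6 numbers: the shift along the tool's x, y, z in cm, then the turn, a rotation vector about the tool's x, y, z in rad. In form: [[tx, ty, tz, rx, ry, rz], ...]. A call has 1 to 20 rows; each row shifts and turns the commanded pose from where the row before left it, along the tool's axes as they then stand; what a row does not reach is not made up. A row lasts 1/8 s, in which the tool goes at most 62.5 mm and 10.7 degrees, less where a joint would pass 70% of its speed; a pose out of reach is approached as far as the arm can. A call is refused whole if a number of a shift passes 6.25 or a number of a turn 0.188, either way. A call with a gripper value outside its range is refused whole. "jaw" is the closure, from 0 (fully open) to 1 (shut), set as the call begins (left out, the last holds). The fingers move at their own pace and stop on an object; the grip force is fixed at half the most. Time passes only in rows, so rows that do not move let the fingers close. It gives the time, the measured TCP pose, the force, the opening and the grip force at its end, in the units of the state.
- env.state(): the state, without advancing time (a new reading comes with each control period).
- vision.snapshot(name): name is "scene" or "top" or "wrist"; returns the picture (480x640x3 uint8, red, green, blue); there is no depth.
- vision.camera_info(name): a dict with "fx", "fy", "cx", "cy" (pixels), "origin" and "attitude" of the camera in the world; the wrist camera has in their place "hand_eye" (4x4, takes a point from camera to tool coordinates, whose origin is the TCP and whose axes are the flange's). Camera axes: x right, y down, z forward; pixel columns grow to the right and rows downward; lengths in m; the calibration is good to about 2 mm. A picture is of the moment at which its call begins: read the wrist's pose just before it. camera_info takes no time and is no camera call.
- order.job_done(): hands the job in; it is judged then, once.
Trained networks look in the newest picture that a camera, given by its name, has taken for a name from the list of things; names that differ only in an ending like _2 or _b are one class to them, and where a whole thing is asked for, a point or a joint stands for the part that bears it (a point fixed in the world has none). Each returns a list of dicts, best first, with "conf" (0 to 1); they miss things now and then, are a little off and sometimes report something else, mostly with a low value. They report only what shows in the picture. A call takes as long as a camera call. They do not tell look-alikes from the thing itself.
- finder.outline_of(camera, name): "pixels" (480x640 bool, what is visible of it) and "rect" ([left, top, right, bottom] in pixels, round what is visible of it).
The state is a dict: "clock": time; "joint_positions": joint angles; "joint_vel": joint speeds; "joint_efforts": joint torques, N m; "eef_pos": TCP position; "orientation": TCP orientation; "force": force on the tool from outside, world axes, zero at the start; "wrist_torque": the same for the moment, N m; "gripper_width": opening from 0.0 (shut) to 1.0 (fully open); "grasp_force": force on a finger pad.
Only numpy, scipy, OpenCV 4.12 (cv2) and the standard library are available. Lean on these libraries where they do the work, as an engineer would, in place of code of your own. Each camera call takes 0.05 s, during which the arm holds its last target. There are 200 camera calls.

### The job

On the glass-sorting bench a small frosted pane has been put in the wide holder of the rack by mistake: slide it into the empty narrow holder, then slide the large pane from the stand into the wide holder, both upright and fully down in their grooves. It is glass: grip it with no more than 45 newtons on each pad and let it down gently, without dropping, jamming or knocking it. Leave the third pane and everything else on the bench where they are.

Things in the scene. Friction and masses are not known exactly. Their poses are not given: they have to be found in the camera images.
- large_pane: frosted glass sheet, 8 mm thick (x), 150 mm wide (y), 130 mm high (z), about 0.39 kg. Origin: centre of its lower edge. The larger pane; it starts upright in the stand.
- small_pane: frosted glass sheet, 8 mm thick (x), 100 mm wide (y), 100 mm high (z), about 0.2 kg. Origin: centre of its lower edge. It starts upright in the wide holder, where it does not belong.
- third_pane: frosted glass sheet, 8 mm thick (x), 100 mm wide (y), 100 mm high (z), about 0.2 kg. Origin: centre of its lower edge. A second small pane, already in its proper narrow holder. Leave it alone.
- wide_holder: The longest of the three holders; for the large pane. Plywood, fixed on the rack, 176 x 36 mm, open at the top. Origin: centre of underside, 12 mm above the bench; z up, y along the groove, x across it. Groove floor 10 mm above origin; slot 12 mm wide, 156 mm long between end stops; cheeks to 30 mm high all along; grooved end posts to 70 mm, mouths flared out over 12 mm more.
- narrow_holder: The empty short holder. Plywood, fixed on the rack, 126 x 36 mm, open at the top. Origin: centre of underside, 12 mm above the bench; z up, y along the groove, x across it. Groove floor 10 mm above origin; slot 12 mm wide, 106 mm long between end stops; cheeks to 30 mm high all along; grooved end posts to 55 mm, mouths flared out over 12 mm more.
- full_holder: The short holder that already has the third pane in it. Plywood, fixed on the rack, 126 x 36 mm, open at the top. Origin: centre of underside, 12 mm above the bench; z up, y along the groove, x across it. Groove floor 10 mm above origin; slot 12 mm wide, 106 mm long between end stops; cheeks to 30 mm high all along; grooved end posts to 55 mm, mouths flared out over 12 mm more.
- rack: dark wooden rack board, 156 x 196 x 12 mm, fixed; origin under its centre. The three holders stand on it side by side, parallel, 48 mm apart along its x axis, in any order.
- stand: single grooved stand of darker wood, fixed on the bench, the large pane in it at the start. Origin: centre of its underside, on the bench. Axes as for the holders; groove floor 10 mm up, slot 12 x 156 mm, cheeks 30 mm high, end posts 45 mm high. Outside 36 x 176 mm.
- jar_a: glass jar with a metal lid, 66 mm across, about 115 mm high, origin under its centre. Leave it alone.
- jar_b: glass jar with a metal lid, 66 mm across, about 105 mm high, origin under its centre. Leave it alone.
- jar_c: glass jar with a metal lid, 70 mm across, about 120 mm high, origin under its centre. Leave it alone.
- bottle: green glass bottle, 60 mm across, 175 mm high, standing between stand and rack; origin under its centre. Leave it alone.
- can: metal can, 72 mm across, 100 mm high; origin under its centre. Leave it alone.
- tape: roll of brown tape lying flat, 80 mm across, 48 mm high; origin under its centre. Leave it alone.
- mug: white mug, 80 mm across, 90 mm high, handle towards its +y; origin under its centre. Leave it alone.
Not all that is in view belongs to the job. Leave any green look-alike of the large_pane alone.

How it is judged:
On the way, in this order (a step that is already met when the one before it is completed fails the run):
1. the small pane is fully down in the empty narrow holder (x of small_pane in the frame of narrow_holder between -0.005 and 0.005 m and y of small_pane in the frame of narrow_holder between -0.006 and 0.006 m and z of small_pane in the frame of narrow_holder between 0.006 and 0.014 m and angle between small_pane's own z axis and vertical below 0.12 rad), for 0.2 s.
2. the large pane is fully down in the wide holder (x of large_pane in the frame of wide_holder between -0.005 and 0.005 m and y of large_pane in the frame of wide_holder between -0.006 and 0.006 m and z of large_pane in the frame of wide_holder between 0.006 and 0.014 m and angle between large_pane's own z axis and vertical below 0.12 rad), for 0.2 s.
At the end, for the whole second after the job is handed in: Small pane in the narrow holder that was empty, large pane in the wide holder, third pane still in its own: each within 5 mm across and 6 mm along of the groove centre, lower edge within 4 mm of the groove floor, under 0.12 rad off upright; moved panes released and at rest (all of step 1 and all of step 2 and x of third_pane in the frame of full_holder between -0.005 and 0.005 m and y of third_pane in the frame of full_holder between -0.006 and 0.006 m and z of third_pane in the frame of full_holder between 0.006 and 0.014 m and angle between third_pane's own z axis and vertical below 0.12 rad and linear speed of each of small_pane, large_pane below 0.02 m/s); the robot touches nothing.
It fails at once if a pane is gripped or pressed by the fingers with more than 45 N on each pad (90 N over both) (contact force between the fingers and small_pane above 90 N or contact force between the fingers and large_pane above 90 N or contact force between the fingers and third_pane above 90 N).
It fails at once if a moved pane is dropped, jammed or knocked against a holder, the rack or the stand with more than 40 N (contact force between any of small_pane, large_pane and wide_holder above 40 N or contact force between any of small_pane, large_pane and narrow_holder above 40 N or contact force between any of small_pane, large_pane and full_holder above 40 N or contact force between any of small_pane, large_pane and rack above 40 N or contact force between any of small_pane, large_pane and stand above 40 N).
It fails at once if two panes are knocked together with more than 20 N (contact force between small_pane and large_pane above 20 N or contact force between any of small_pane, large_pane and third_pane above 20 N).
It fails at once if a moved pane is let go while its lower edge is still over 12 mm above the rack's groove floors ((height (world z) of small_pane above 0.034 m and contact force between the fingers and small_pane below 0.1 N) or (height (world z) of large_pane above 0.034 m and contact force between the fingers and large_pane below 0.1 N)).
It fails at once if a bystander (jar, bottle, can, tape, mug) is shifted by more than 15 mm or tipped, or the third pane shifted by more than 10 mm (distance of any of jar_a, jar_b, jar_c, bottle, can, tape, mug from where it was at the start of the episode above 0.015 m or angle between any of jar_a, jar_b, jar_c, bottle, can, tape, mug's own z axis and vertical above 0.3 rad or distance of third_pane from where it was at the start of the episode above 0.01 m).
It also fails if it takes over 67 s, if anything falls off the work surface, if the arm or the gripper's body presses on something with over 40 N, if the wrist force passes 120 N, or if a joint passes its speed limit or range.

## Working session

There is one attempt and no reset: what is moved stays moved. The work goes in short steps, Python scripts to look and compute and a tool call to move; the robot and the scene stay as the last step left them, time stands still between calls to the robot, and variables do not carry over. Pictures are saved under pics/ and viewed, at most 10 in all, crops included, and the job is handed in when it is done.

Besides the shell and the picture viewer there is one more tool, called after "Request:" as a command line: name --pt "numbers of a row" for each row, then --argument value for the rest. servo_tool: Moves the arm, as the interface text tells. Its arguments: {"type":"object","properties":{"steps":{"type":"array","items":{"type":"array","items":{"type":"number"}}},"jaw":{"type":"number"}},"required":["steps"]}

```bash
ls; mkdir -p pics
python3 - <<'E'
from workcell import env, vision, order, finder
import cv2,numpy as np
s=env.state(); print({k:np.round(v,3).tolist() for k,v in s.items()}, env.grip_depth)
for n in("scene","top","wrist"):
    i=vision.camera_info(n); print(n,{k:np.round(v,4).tolist() for k,v in i.items()})
ims=[vision.snapshot(n) for n in("scene","top")]
for n,im in zip(("scene","top"),ims):
    cv2.imwrite(f"pics/{n}0.png",im[:,:,::-1])
for n in("scene","top"):
  for t in("large_pane","small_pane","wide_holder","narrow_holder","stand","rack","bottle"):
    for r in finder.outline_of(n,t): print(n,t,round(r["conf"],2),np.round(r["rect"]).tolist(),int(r["pixels"].sum()))
E
```

```text
pics
{'clock': 0.0, 'joint_positions': [1.211, 0.468, -0.012, 1.604, 0.006, 1.071, -0.056], 'joint_vel': [0.001, -0.001, 0.002, 0.0, 0.0, -0.001, -0.0], 'joint_efforts': [0.0, -53.239, 0.022, -25.131, 0.011, 0.008, -0.0], 'eef_pos': [0.202, -0.617, 0.23], 'orientation': [-3.14, 0.0, 0.317], 'force': [0.261, -0.16, -1.189], 'wrist_torque': [0.019, -0.047, -0.032], 'grasp_force': 0.0, 'gripper_width': 0.999} 0.0187
scene {'fx': 513.0505, 'fy': 513.0505, 'cx': 316.2239, 'cy': 229.7303, 'origin': [0.9659, 0.9079, 0.9636], 'attitude': [-2.3479, 0.0132, 2.6173]}
top {'fx': 452.0913, 'fy': 452.0913, 'cx': 323.1371, 'cy': 238.1026, 'origin': [0.4083, 0.112, 1.0017], 'attitude': [-3.0506, -0.0306, -1.5933]}
wrist {'fx': 404.8669, 'fy': 404.8669, 'cx': 314.792, 'cy': 239.4732, 'hand_eye': [[0.0001, -0.9449, -0.3274, 0.0859], [1.0, 0.0003, -0.0007, -0.0021], [0.0008, -0.3274, 0.9449, -0.1431], [0.0, 0.0, 0.0, 1.0]]}
scene large_pane 0.98 [372.0, 166.0, 404.0, 233.0] 1226
scene large_pane 0.97 [482.0, 248.0, 519.0, 332.0] 567
scene large_pane 0.65 [386.0, 236.0, 452.0, 293.0] 2568
scene large_pa
[... 245 characters left out ...]
, 296.0, 199.0] 362
scene narrow_holder 0.7 [236.0, 144.0, 276.0, 180.0] 212
scene rack 0.84 [242.0, 173.0, 299.0, 199.0] 373
scene bottle 0.96 [262.0, 180.0, 288.0, 238.0] 1127
top large_pane 0.92 [94.0, 316.0, 152.0, 397.0] 2399
top large_pane 0.72 [263.0, 315.0, 336.0, 337.0] 784
top large_pane 0.69 [159.0, 278.0, 241.0, 322.0] 843
top large_pane 0.58 [208.0, 199.0, 289.0, 214.0] 1031
top small_pane 0.65 [434.0, 185.0, 494.0, 211.0] 302
top wide_holder 0.62 [416.0, 172.0, 509.0, 226.0] 1145
top narrow_holder 0.75 [436.0, 200.0, 505.0, 238.0] 1213
top stand 0.61 [217.0, 201.0, 298.0, 224.0] 683
top rack 0.65 [411.0, 177.0, 515.0, 268.0] 2097
top bottle 0.79 [339.0, 174.0, 374.0, 210.0] 933
```

View pics/top0.png

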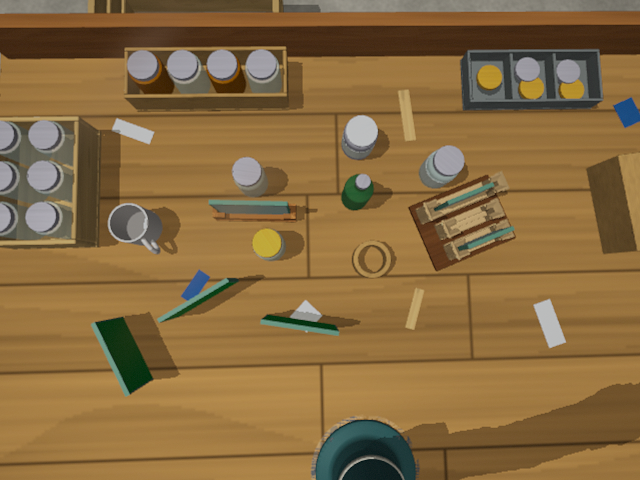

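View pics/scene0.png

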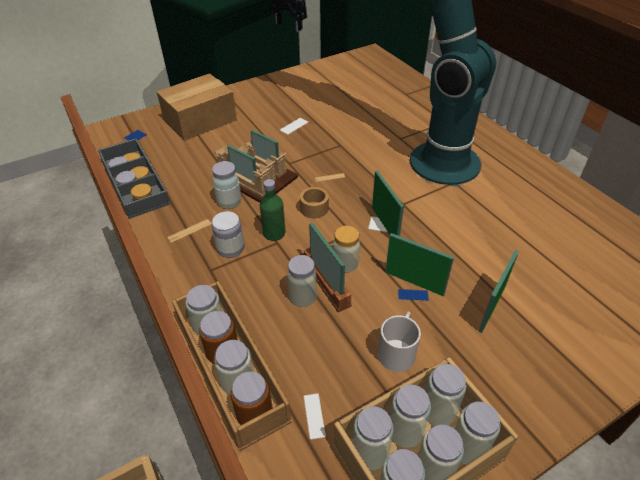

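The top view shows the rack at about (462,222). Its upper holder is the longest and holds a pane at (465,198), the middle one at (468,220) is empty, and the lower one at (480,240) holds the third pane. The frosted teal pane in the stand at (250,207) is the large pane. The sheets at (122,355), (200,300) and (300,324) are solid green, not frosted, so they are the look-alikes. Next I'll get coarse positions and an enlarged crop to confirm this.

```bash
cat > h.py <<'E'
import numpy as np, cv2
from scipy.spatial.transform import Rotation as R
from workcell import env, vision, finder
def cam(name,st=None):
    i=vision.camera_info(name); K=np.array([[i["fx"],0,i["cx"]],[0,i["fy"],i["cy"]],[0,0,1]])
    if name!="wrist": return K,R.from_euler("xyz",i["attitude"]).as_matrix(),np.array(i["origin"])
    H=np.array(i["hand_eye"]); Rt=R.from_euler("xyz",st["orientation"]).as_matrix()
    return K,Rt@H[:3,:3],np.array(st["eef_pos"])+Rt@H[:3,3]
def plane(c,uv,z):
    K,Rc,o=c; uv=np.atleast_2d(uv).astype(float)
    d=(Rc@np.linalg.inv(K)@np.c_[uv,np.ones(len(uv))].T).T
    return o+d*((z-o[2])/d[:,2])[:,None]
def proj(c,P):
    K,Rc,o=c; p=(np.atleast_2d(P)-o)@Rc@K.T
    return p[:,:2]/p[:,2:]
def tri(obs): # obs: list of (cam,uv)
    A=np.zeros((3,3));b=np.zeros(3)
    for c,uv in obs:
        d=plane(c,uv,0)[0]-c[2]; d/=np.linalg.norm(d); M=np.eye(3)-np.outer(d,d); A+=M;b+=M@c[2]
    return np.linalg.solve(A,b)
E
python3 - <<'E'
from h import *
c=cam("top")
print("robot base px",proj(c,[0,0,0]))
for n,uv,z in(("rack corners",[(411,210),(489,176),(515,235),(436,269)],.012),("small top",[(436,212),(494,185)],.122),("third top",[(455,255),(512,229)],.122),("large top",[(210,202),(288,204)],.14),("stand",[(215,216),(297,218)],.04),("jars/bottle",[(441,165),(363,182),(248,175),(267,243)],.11)):
    print(n,plane(c,uv,z)[:,:2].round(3).tolist())
im=cv2.imread("pics/top0.png")
a=cv2.resize(im[140:280,390:530],(560,560),interpolation=cv2.INTER_CUBIC)
b=cv2.resize(im[180:240,200:310],None,fx=2.2,fy=2.2,interpolation=cv2.INTER_CUBIC)
o=np.zeros((560,800,3),np.uint8);o[:,:560]=a;o[:b.shape[0],560:560+min(240,b.shape[1])]=b[:,:240]
cv2.imwrite("pics/crop0.png",o)
E
```

```text
robot base px [[365.55989735 470.41995263]]
rack corners [[0.557, -0.117], [0.631, -0.297], [0.496, -0.348], [0.425, -0.167]]
small top [[0.535, -0.141], [0.588, -0.261]]
third top [[0.45, -0.175], [0.499, -0.292]]
large top [[0.56, 0.299], [0.554, 0.15]]
stand [[0.547, 0.31], [0.54, 0.136]]
jars/bottle [[0.633, -0.16], [0.601, 0.0], [0.619, 0.23], [0.482, 0.194]]
```

View pics/crop0.png

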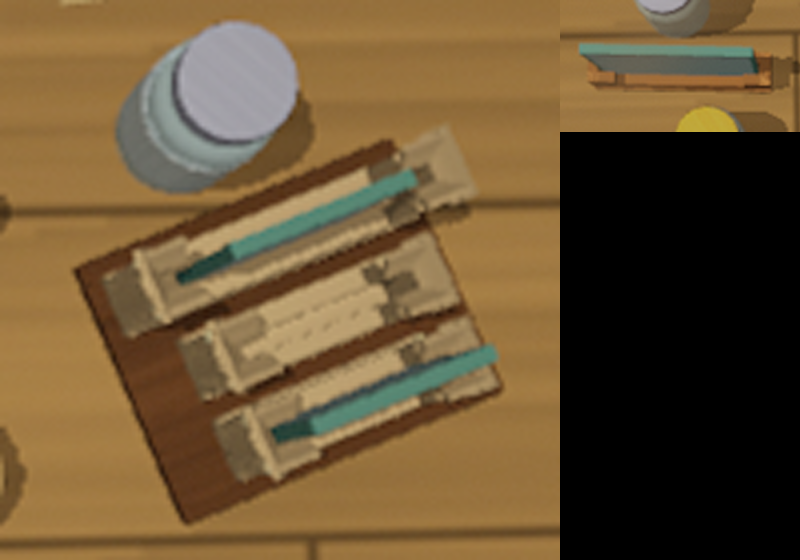

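The crop confirms it. The upper holder is the longest and holds a small frosted pane, the middle one is empty, and the lower one holds the third pane. The jar at (441,165) stands close to the wide holder. I'm moving the wrist camera above the rack.

Request:
servo_tool --pt "4.3 -2.65 -0.9 0 0 0" --pt "4.3 -2.65 -0.9 0 0 0" --pt "4.3 -2.65 -0.9 0 0 0" --pt "4.3 -2.65 -0.9 0 0 0" --pt "4.3 -2.65 -0.9 0 0 0" --pt "4.3 -2.65 -0.9 0 0 0" --pt "4.3 -2.65 -0.9 0 0 0" --pt "4.3 -2.65 -0.9 0 0 0" --pt "4.3 -2.65 -0.9 0 0 0" --pt "4.3 -2.65 -0.9 0 0 0" --pt "0 0 0 0 0 -0.182" --pt "0 0 0 0 0 -0.182" --pt "0 0 0 0 0 -0.182" --pt "0 0 0 0 0 -0.182" --pt "0 0 0 0 0 -0.182" --pt "0 0 0 0 0 -0.182" --pt "0 0 0 0 0 -0.182" --pt "0 0 0 0 0 -0.182" --pt "0 0 0 0 0 -0.182" --pt "0 0 0 0 0 0" --jaw 0.5

```text
clock: 3.3
eef_pos: [0.5284, -0.232, 0.3213]
orientation: [3.142, -0.0, 1.953]
force: [-0.4, -0.5, 0.5]
gripper_width: 0.496
grasp_force: 0.0
```

Run:
```python
from h import *
import json
s=env.state(); print({k:np.round(s[k],4).tolist() for k in("clock","eef_pos","orientation","gripper_width","joint_positions")})
im=vision.snapshot("wrist"); cv2.imwrite("pics/w1.png",im[:,:,::-1])
json.dump({k:np.array(s[k]).tolist() for k in("eef_pos","orientation")},open("w1.json","w"))
for t in("small_pane","third_pane","wide_holder","narrow_holder","rack"):
    for r in finder.outline_of("wrist",t): print(t,round(r["conf"],2),np.round(r["rect"]).tolist(),int(r["pixels"].sum()))
```

```text
{'clock': 3.3, 'eef_pos': [0.5284, -0.232, 0.3213], 'orientation': [3.1416, -0.0, 1.9526], 'gripper_width': 0.4959, 'joint_positions': [0.7537, 0.3151, -0.499, 1.655, 0.159, 1.212, 0.6011]}
small_pane 0.58 [353.0, 136.0, 380.0, 256.0] 2240
third_pane 0.58 [253.0, 133.0, 278.0, 258.0] 2161
wide_holder 0.98 [337.0, 95.0, 395.0, 282.0] 4789
narrow_holder 0.97 [294.0, 121.0, 337.0, 255.0] 4540
rack 0.81 [244.0, 84.0, 389.0, 260.0] 7895
```

View pics/w1.png

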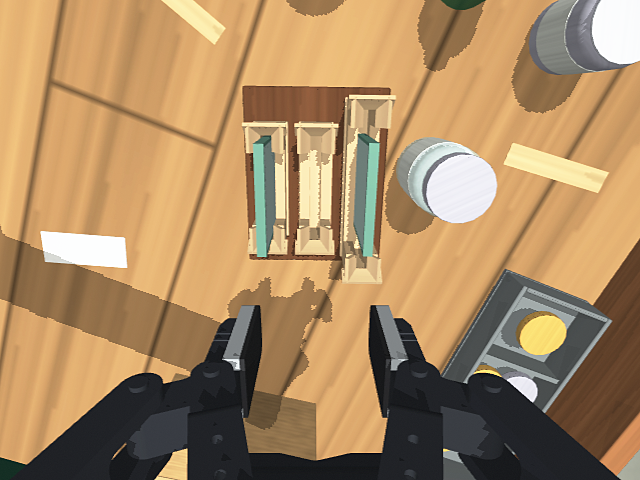

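The wrist view shows the small pane's top strip at about (368,195), the empty holder at (315,188) and the third pane at (264,195), almost aligned with the image. The jar lid is at (460,187). Next I'll fit the strips and holder outlines numerically.

Run:
```python
from h import *
import json
s=json.load(open("w1.json")); c=cam("wrist",s); im=cv2.imread("pics/w1.png")
hsv=cv2.cvtColor(im,cv2.COLOR_BGR2HSV)
print(hsv[190,350:385].tolist()); 
m=cv2.inRange(hsv,(75,60,120),(100,255,255))
n,l,st,ce=cv2.connectedComponentsWithStats(m)
for k in range(1,n):
    if st[k,4]>200: 
        pts=np.argwhere(l==k)[:,::-1].astype(np.float32); r=cv2.minAreaRect(pts); b=cv2.boxPoints(r)
        print(st[k].tolist(),np.round(b,1).tolist()); W=plane(c,b,.122); print(W[:,:2].round(4).tolist(), "c",W.mean(0).round(4), "sides",np.linalg.norm(W[0]-W[1]).round(4),np.linalg.norm(W[1]-W[2]).round(4))
crop=im[80:290,235:405]; cv2.imwrite("pics/w1c.png",cv2.resize(crop[:, :],None,fx=2.8,fy=2.8,interpolation=cv2.INTER_NEAREST))
```

```text
[[18, 94, 235], [16, 96, 192], [16, 96, 194], [16, 99, 199], [18, 89, 186], [43, 23, 132], [85, 39, 123], [81, 33, 125], [81, 34, 126], [80, 31, 125], [81, 33, 125], [81, 33, 125], [81, 33, 125], [79, 32, 126], [79, 32, 126], [84, 22, 118], [78, 73, 165], [79, 80, 202], [78, 78, 206], [78, 79, 204], [78, 78, 203], [78, 78, 203], [78, 78, 203], [78, 78, 202], [78, 80, 205], [80, 86, 214], [66, 50, 170], [14, 107, 126], [11, 158, 124], [12, 149, 125], [12, 147, 125], [12, 151, 125], [10, 153, 102], [14, 135, 132], [16, 130, 229]]
[253, 143, 14, 114, 1144] [[252.5, 143.10000610351562], [263.0, 142.6999969482422], [267.20001220703125, 256.0], [256.70001220703125, 256.29998779296875]]
[[0.4626, -0.2021], [0.4706, -0.1985], [0.5077, -0.2919], [0.4989, -0.2958]] c [ 0.485  -0.2471  0.122 ] sides 0.0087 0.1005
[363, 143, 16, 113, 1112] [[362.20001220703125, 255.0], [368.5, 142.5], [378.70001220703125, 143.0], [372.3999938964844, 255.5]]
[[0.5874, -0.2589], [0.5514, -0.1659], [0.5594, -0.1632], [0.5962, -0.256]] c [ 0.5736 -0.211   0.122 ] sides 0.0998 0.0085
```

View pics/w1c.png

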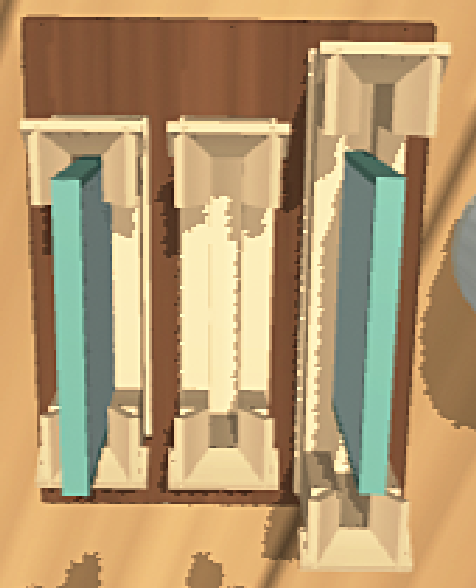

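Run:
```python
from h import *
import json
s=json.load(open("w1.json")); c=cam("wrist",s); print("cam",c[2].round(3))
n=np.array([np.cos(.369),np.sin(.369)]);t=np.array([-n[1],n[0]])
def f(name,pts,z):
    p=np.array(pts)/2.8+[235,80]-.3; W=plane(c,p,z)[:,:2]
    print(name,z,[(round(float(w@n)*1e3,1),round(float(w@t)*1e3,1)) for w in W])
f("mid top outer TL TR BL BR",[(168,124),(292,124),(168,489),(277,487)],.079)
f("third",[(21,122),(144,122),(38,488),(147,488)],.079)
f("wide",[(320,44),(450,46),(302,566),(411,570)],.094)
f("mid floor slot near end",[(209,446),(237,446)],.022)
f("wide slot bottom near",[(342,526),(370,526)],.022)
f("rack",[(25,18),(434,24),(42,503)],.012)
f("small pane TL TR BL BR",[(374,177),(405,177),(359,494),(385,494)],.122)
f("third pane",[(52,178),(81,178),(62,495),(90,495)],.122)
for uv,z in(((460,187),.115),((450,0),.1)): print(plane(c,uv,z)[0].round(3), (plane(c,uv,z)[0][:2]@n).round(3),(plane(c,uv,z)[0][:2]@t).round(3))
```

```text
cam [ 0.497 -0.151  0.464]
mid top outer TL TR BL BR 0.079 [(391.6, -342.1), (432.2, -341.6), (391.2, -470.3), (430.9, -469.0)]
third 0.079 [(343.5, -342.1), (383.8, -341.6), (343.8, -470.5), (383.5, -470.0)]
wide 0.094 [(439.2, -316.9), (479.2, -317.0), (439.9, -493.5), (479.1, -494.6)]
mid floor slot near end 0.022 [(405.5, -473.2), (417.1, -473.1)]
wide slot bottom near 0.022 [(462.1, -508.4), (474.0, -508.2)]
rack 0.012 [(335.3, -308.5), (488.2, -308.6), (333.9, -503.5)]
small pane TL TR BL BR 0.122 [(454.3, -354.0), (463.5, -353.8), (455.1, -454.5), (463.6, -454.4)]
third pane 0.122 [(359.3, -355.5), (367.8, -355.4), (358.8, -456.0), (367.9, -455.9)]
[ 0.643 -0.171  0.115] 0.538 -0.391
[ 0.569 -0.042  0.1  ] 0.516 -0.245
```

The numbers fit the description. In rack coordinates the holders stand at n = 363.7, 411.5 and 459.4 mm (about 48 mm apart), with t ≈ -406 for all three. The pane widths come out at 100 mm and the rack yaw at 0.369. The finger midline in the image suggests about 2 mm of hand-eye bias in tool y. I'll go just above the small pane and compare it directly with the fingers.

Request:
servo_tool --pt "0 0 0 0 0 0.013" --pt "0.05 0.86 2.0 0 0 0" --pt "0.05 0.86 3.5 0 0 0" --pt "0.05 0.86 3.5 0 0 0" --pt "0.05 0.86 3.5 0 0 0" --pt "0.05 0.86 3.5 0 0 0" --pt "0.05 0.86 2.6 0 0 0" --pt "0 0 0 0 0 0" --pt "0 0 0 0 0 0" --jaw 0.6

```text
clock: 4.72
eef_pos: [0.5758, -0.2103, 0.1355]
orientation: [3.141, 0.0, 1.942]
force: [0.5, 0.5, 0.6]
gripper_width: 0.398
grasp_force: 0.0
```

```bash
cat >> h.py <<'E'
import json
N=np.array([np.cos(.369),np.sin(.369)]);T=np.array([-N[1],N[0]])
def shot(tag):
    s=env.state(); im=vision.snapshot("wrist"); cv2.imwrite(f"pics/{tag}.png",im[:,:,::-1])
    json.dump({k:np.array(s[k]).tolist() for k in("eef_pos","orientation")},open(tag+".json","w"))
    p=np.array(s["eef_pos"]); print("n,t,z",(p[:2]@N).round(4),(p[:2]@T).round(4),p[2].round(4),"yaw",round(s["orientation"][2],4),"w",round(s["gripper_width"],3))
    return s,im[:,:,::-1].copy()
def strips(im,c,z,lo=(72,55,110),hi=(100,255,255),amin=300):
    m=cv2.inRange(cv2.cvtColor(im,cv2.COLOR_BGR2HSV),lo,hi)
    n,l,st,ce=cv2.connectedComponentsWithStats(m)
    for k in range(1,n):
        if st[k,4]>amin:
            b=cv2.boxPoints(cv2.minAreaRect(np.argwhere(l==k)[:,::-1].astype(np.float32))); W=plane(c,b,z)
            print(st[k].tolist(),b.round(0).tolist(),"n,t",[(round(float(w[:2]@N)*1e3,1),round(float(w[:2]@T)*1e3,1)) for w in W])
E
python3 - <<'E'
from h import *
s,im=shot("w2"); c=cam("wrist",s); strips(im,c,.122)
K,Rc,o=c; Rt=R.from_euler("xyz",s["orientation"]).as_matrix()
print("tcp px",proj(c,s["eef_pos"]))
E
```

```text
n,t,z 0.4612 -0.4038 0.1355 yaw 1.9419 w 0.398
[295, 198, 21, 207, 3969] [[295.0, 198.0], [315.0, 198.0], [315.0, 404.0], [295.0, 404.0]] n,t [(454.6, -353.9), (462.5, -353.9), (462.7, -454.3), (453.2, -454.3)]
[52, 202, 61, 206, 4043] [[52.0, 202.0], [72.0, 198.0], [116.0, 404.0], [95.0, 408.0]] n,t [(358.2, -355.8), (366.6, -354.0), (367.8, -454.2), (357.6, -456.7)]
tcp px [[311.62352042 326.4365041 ]]
```

View pics/w2.png

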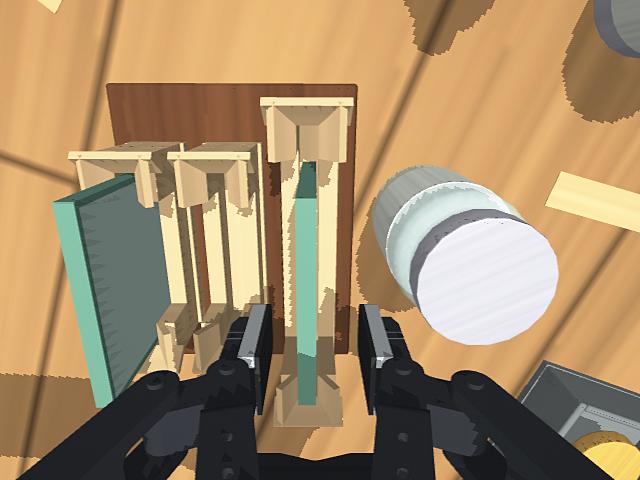

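The small pane's top strip is at u≈305 and the finger midline at u≈315, so the pane is about 4 mm towards -y of the tool. I'm correcting that, lowering slightly and checking the gaps.

Request:
servo_tool --pt "0 -0.4 0.5 0 0 0" --pt "0 0 0.8 0 0 0" --pt "0 0 0.7 0 0 0" --pt "0 0 0 0 0 0" --pt "0 0 0 0 0 0" --jaw 0.72

```text
clock: 5.4
eef_pos: [0.5719, -0.2118, 0.1153]
orientation: [3.142, -0.0, 1.942]
force: [0.4, 0.3, -0.1]
gripper_width: 0.279
grasp_force: 0.0
```

Run:
```python
from h import *
print(np.array(vision.camera_info("wrist")["hand_eye"]).round(4).tolist())
s,im=shot("w3"); c=cam("wrist",s); strips(im,c,.122)
print("tcp px",proj(c,s["eef_pos"]))
cv2.imwrite("pics/w3c.png",cv2.resize(im[180:430,210:420],None,fx=2.4,fy=2.4,interpolation=cv2.INTER_NEAREST))
```

```text
[[0.0001, -0.9446, -0.3282, 0.0869], [1.0, -0.0005, 0.0015, 0.0011], [-0.0016, -0.3282, 0.9446, -0.1431], [0.0, 0.0, 0.0, 1.0]]
n,t,z 0.4571 -0.4038 0.1153 yaw 1.9419 w 0.279
[304, 211, 24, 227, 4914] [[304.0, 211.0], [327.0, 211.0], [327.0, 437.0], [304.0, 437.0]] n,t [(454.5, -353.8), (462.5, -353.7), (463.7, -454.0), (453.8, -454.0)]
[29, 216, 69, 219, 4797] [[28.0, 216.0], [52.0, 211.0], [103.0, 429.0], [79.0, 434.0]] n,t [(358.2, -355.8), (366.8, -353.8), (368.2, -449.7), (357.6, -452.7)]
tcp px [[311.62270183 326.43774981]]
```

View pics/w3c.png

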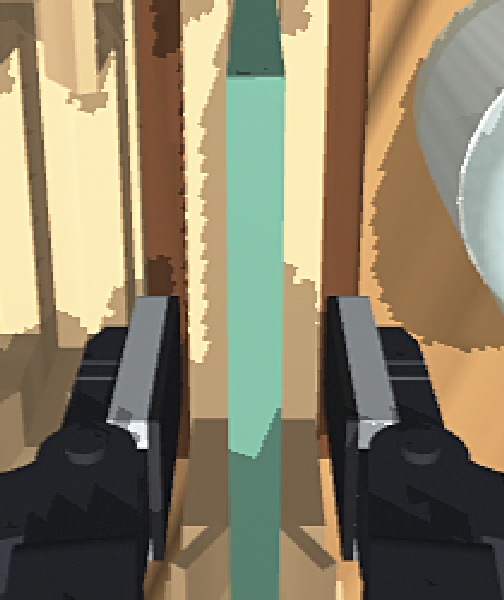

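The pane sits centred between the pads to within about 0.4 mm (crop strip centre 255, pad midpoint 253.5). I'll lower to grasp height and start closing gently.

Request:
servo_tool --pt "0 0.04 1.0 0 0 0" --pt "0 0 1.0 0 0 0" --pt "0 0 1.0 0 0 0" --pt "0 0 0 0 0 0" --pt "0 0 0 0 0 0" --jaw 0.85

```text
clock: 6.08
eef_pos: [0.5723, -0.2117, 0.0852]
orientation: [3.142, -0.0, 1.942]
force: [0.5, 1.2, -0.1]
gripper_width: 0.151
grasp_force: 0.0
```

Request:
servo_tool --pt "0 0 0 0 0 0" --pt "0 0 0 0 0 0" --jaw 0.89

```text
clock: 6.32
eef_pos: [0.5724, -0.2118, 0.0856]
orientation: [3.141, 0.001, 1.942]
force: [-0.4, 0.3, -0.3]
gripper_width: 0.108
grasp_force: 0.0
```

Request:
servo_tool --pt "0 0 0 0 0 0" --pt "0 0 0 0 0 0" --jaw 0.91

```text
clock: 6.58
eef_pos: [0.5724, -0.2118, 0.0856]
orientation: [3.141, 0.0, 1.942]
force: [1.0, -0.3, 2.1]
gripper_width: 0.092
grasp_force: 9.8
```

Request:
servo_tool --pt "0 0 0 0 0 0" --pt "0 0 0 0 0 0" --jaw 0.92

```text
clock: 6.82
eef_pos: [0.5725, -0.2118, 0.0857]
orientation: [3.141, 0.001, 1.942]
force: [-0.6, -0.4, 3.5]
gripper_width: 0.087
grasp_force: 35.4
```

The grip is 35 N at jaw 0.92, which is well within the limit. Now I'll lift straight up and move across 47.8 mm.

Request:
servo_tool --pt "0 0 -0.2 0 0 0" --pt "0 0 -0.4 0 0 0" --pt "0 0 -0.7 0 0 0" --pt "0 0 -1.0 0 0 0" --pt "0 0 -1.4 0 0 0" --pt "0 0 -1.6 0 0 0" --pt "0 0 -1.4 0 0 0" --pt "0 0 -1.0 0 0 0" --pt "0 0 -0.5 0 0 0" --pt "0 0 0 0 0 0"

```text
clock: 8.07
eef_pos: [0.5722, -0.2118, 0.1675]
orientation: [3.141, 0.0, 1.942]
force: [-0.0, -0.7, -1.2]
gripper_width: 0.089
grasp_force: 35.0
```

Request:
servo_tool --pt "0 -0.3 0 0 0 0" --pt "-0.04 -0.8 0 0 0 0" --pt "-0.04 -1.3 0 0 0 0" --pt "-0.04 -1.2 0 0 0 0" --pt "-0.04 -0.8 0 0 0 0" --pt "0 -0.38 0 0 0 0" --pt "0 0 0 0 0 0" --pt "0 0 0 0 0 0"

```text
clock: 9.07
eef_pos: [0.5285, -0.2303, 0.1673]
orientation: [3.141, 0.0, 1.942]
force: [0.5, 0.0, -1.6]
gripper_width: 0.089
grasp_force: 35.0
```

Run:
```python
from h import *
s,im=shot("w4"); c=cam("wrist",s); strips(im,c,.202); print(s["grasp_force"])
cv2.imwrite("pics/w4c.png",cv2.resize(im[100:430,150:450],None,fx=1.8,fy=1.8,interpolation=cv2.INTER_NEAREST))
```

```text
n,t,z 0.4099 -0.4054 0.1673 yaw 1.9421 w 0.089
[203, 182, 31, 181, 3016] [[203.0, 182.0], [221.0, 181.0], [234.0, 362.0], [216.0, 363.0]] n,t [(380.7, -339.8), (385.6, -339.4), (385.5, -397.2), (379.7, -397.7)]
[300, 239, 30, 221, 5934] [[300.0, 239.0], [329.0, 239.0], [329.0, 459.0], [300.0, 459.0]] n,t [(406.8, -356.0), (415.0, -356.0), (416.2, -437.3), (406.0, -437.3)]
35.035080313682556
```

View pics/w4c.png

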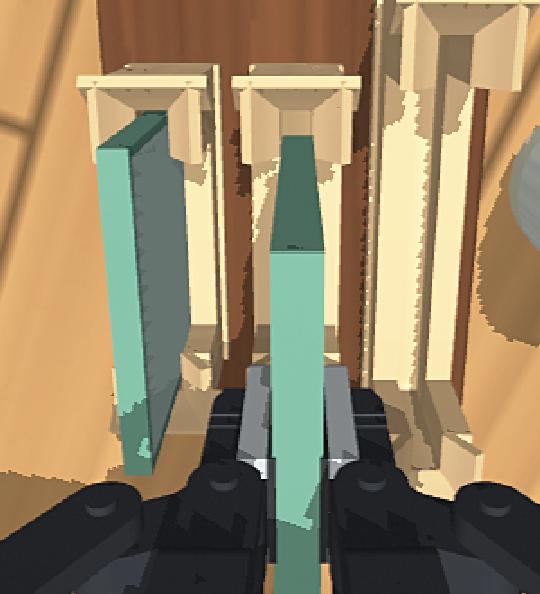

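Run:
```python
from h import *
s=json.load(open("w4.json")); c=cam("wrist",s)
def f(u,v,z): w=plane(c,(150+u/1.8,100+v/1.8),z)[0,:2]; return (w@N*1e3).round(1),(w@T*1e3).round(1)
print("pane top far",f(297,251,.2037),"pane bottom far",f(297,136,.1037),"holder far L/R",f(232,79,.079),f(362,79,.079),"wide far",f(374,3,.094),"third holder far",f(78,79,.079),"third pane far top",f(114,149,.122))
```

```text
pane top far (np.float64(411.1), np.float64(-355.6)) pane bottom far (np.float64(411.3), np.float64(-355.6)) holder far L/R (np.float64(391.1), np.float64(-342.3)) (np.float64(431.5), np.float64(-342.3)) wide far (np.float64(432.9), np.float64(-319.8)) third holder far (np.float64(343.3), np.float64(-342.4)) third pane far top (np.float64(363.5), np.float64(-355.8))
```

The pane and narrow holder agree within 0.3 mm in both directions. Now I'll lower it, watching the force.

Request:
servo_tool --pt "0 0 0.6 0 0 0" --pt "0 0 0.8 0 0 0" --pt "0 0 0.6 0 0 0" --pt "0 0 0.3 0 0 0" --pt "0 0 0.3 0 0 0" --pt "0 0 0.3 0 0 0" --pt "0 0 0.3 0 0 0" --pt "0 0 0.3 0 0 0" --pt "0 0 0 0 0 0"

```text
clock: 10.25
eef_pos: [0.528, -0.2305, 0.132]
orientation: [-3.141, -0.0, 1.942]
force: [0.1, 0.5, -1.1]
gripper_width: 0.091
grasp_force: 35.0
```

Request:
servo_tool --pt "0 0 0.4 0 0 0" --pt "0 0 0.4 0 0 0" --pt "0 0 0.4 0 0 0" --pt "0 0 0.4 0 0 0" --pt "0 0 0.4 0 0 0" --pt "0 0 0.4 0 0 0" --pt "0 0 0.4 0 0 0" --pt "0 0 0.4 0 0 0" --pt "0 0 0.4 0 0 0" --pt "0 0 0 0 0 0"

```text
clock: 11.5
eef_pos: [0.528, -0.2305, 0.0959]
orientation: [-3.141, -0.0, 1.942]
force: [0.6, 0.6, -1.4]
gripper_width: 0.089
grasp_force: 35.0
```

Request:
servo_tool --pt "0 0 0.3 0 0 0" --pt "0 0 0.3 0 0 0" --pt "0 0 0.2 0 0 0" --pt "0 0 0.1 0 0 0" --pt "0 0 0 0 0 0"

```text
clock: 12.12
eef_pos: [0.5282, -0.2306, 0.0872]
orientation: [-3.142, -0.0, 1.942]
force: [0.3, -0.2, -2.2]
gripper_width: 0.092
grasp_force: 35.0
```

Request:
servo_tool --pt "0 0 0.05 0 0 0" --pt "0 0 0.05 0 0 0" --pt "0 0 0.0 0 0 0"

```text
clock: 12.5
eef_pos: [0.5282, -0.2306, 0.0863]
orientation: [-3.142, 0.0, 1.942]
force: [0.6, -0.4, -1.8]
gripper_width: 0.088
grasp_force: 35.0
```

Request:
servo_tool --pt "0 0 0.05 0 0 0" --pt "0 0 0.03 0 0 0" --pt "0 0 0.0 0 0 0"

```text
clock: 12.88
eef_pos: [0.5283, -0.2306, 0.0856]
orientation: [-3.142, 0.0, 1.942]
force: [-1.4, -0.4, 0.2]
gripper_width: 0.093
grasp_force: 35.4
```

The weight came off the wrist (fz from -1.8 to 0.2), so the pane is on the groove floor. Releasing gently, with limited opening because of the neighbouring pane.

Request:
servo_tool --pt "0 0 0 0 0 0" --pt "0 0 0 0 0 0" --jaw 0.89

```text
clock: 13.12
eef_pos: [0.5284, -0.2306, 0.0856]
orientation: [3.141, 0.0, 1.942]
force: [0.4, -0.1, 1.1]
gripper_width: 0.11
grasp_force: 0.0
```

Request:
servo_tool --pt "0 0 0 0 0 0" --pt "0 0 0 0 0 0" --pt "0 0 -1.0 0 0 0" --pt "0 0 -2.0 0 0 0" --pt "0 0 -3.0 0 0 0" --pt "0 0 -3.0 0 0 0" --pt "0 0 -3.0 0 0 0" --pt "0 0 -1.5 0 0 0" --pt "0 0 0 0 0 0" --jaw 0.7

```text
clock: 14.25
eef_pos: [0.5288, -0.2308, 0.222]
orientation: [3.14, 0.002, 1.942]
force: [0.2, -0.0, -0.3]
gripper_width: 0.299
grasp_force: 0.0
```

Run:
```python
from h import *
s,im=shot("w5"); c=cam("wrist",s); strips(im,c,.122)
# coarse geometry for the stand
vision.snapshot("top"); ct=cam("top")
for t in("stand","jar_a","can","bottle","mug","tape"):
    for r in finder.outline_of("top",t)[:3]:
        x0,y0,x1,y1=r["rect"]; print(t,round(r["conf"],2),[round(v) for v in r["rect"]],plane(ct,((x0+x1)/2,(y0+y1)/2),.05)[0].round(3))
```

```text
n,t,z 0.41 -0.406 0.222 yaw 1.9416 w 0.299
[227, 163, 23, 150, 2097] [[226.0, 163.0], [241.0, 162.0], [251.0, 312.0], [236.0, 313.0]] n,t [(358.5, -355.5), (367.3, -354.9), (368.4, -455.6), (358.4, -456.4)]
[307, 163, 14, 150, 1966] [[307.0, 163.0], [320.0, 163.0], [320.0, 312.0], [307.0, 312.0]] n,t [(406.8, -355.4), (414.6, -355.4), (415.2, -455.8), (406.4, -455.8)]
stand 0.73 [215, 202, 299, 222] [0.552 0.22  0.05 ]
jar_a 0.88 [254, 226, 285, 261] [0.485 0.193 0.05 ]
jar_a 0.82 [422, 146, 462, 189] [ 0.643 -0.18   0.05 ]
jar_a 0.62 [233, 159, 270, 196] [0.627 0.23  0.05 ]
can 0.6 [338, 115, 378, 160] [0.712 0.001 0.05 ]
bottle 0.96 [342, 174, 374, 210] [0.592 0.005 0.05 ]
mug 0.8 [111, 205, 164, 248] [0.526 0.469 0.05 ]
tape 0.64 [350, 243, 390, 277] [ 0.446 -0.017  0.05 ]
```

The small pane's strip spans the same t range as the third pane's and is 47.8 mm from it, so it is in place. Moving to above the stand.

Request:
servo_tool --pt "0 0 -4 0 0 0" --pt "2.4 1.1 -2 0 0 0" --pt "4.6 2.1 -0.7 0 0 0" --pt "4.6 2.1 -0.7 0 0 0" --pt "4.6 2.1 -0.7 0 0 0" --pt "4.6 2.1 -0.7 0 0 0" --pt "4.6 2.1 -0.7 0 0 0" --pt "4.6 2.1 -0.7 0 0 0" --pt "4.6 2.1 0 0 0 0" --pt "4.6 2.1 0 0 0 0" --pt "2.4 1.05 0 0 0 0" --pt "0 0 0 0 0 0.14" --pt "0 0 0 0 0 0.14" --pt "0 0 0 0 0 0.13" --pt "0 0 0 0 0 0" --pt "0 0 0 0 0 0" --jaw 0.72

```text
clock: 16.65
eef_pos: [0.5533, 0.2267, 0.3224]
orientation: [-3.141, -0.0, 1.535]
force: [-0.3, -0.0, 0.3]
gripper_width: 0.281
grasp_force: 0.0
```

Run:
```python
from h import *
s,im=shot("w6"); c=cam("wrist",s); p=np.array(s["eef_pos"])
print(p.round(4))
m=cv2.inRange(cv2.cvtColor(im,cv2.COLOR_BGR2HSV),(72,55,150),(100,120,255))
n,l,st,ce=cv2.connectedComponentsWithStats(m)
for k in range(1,n):
    if st[k,4]>300:
        b=cv2.boxPoints(cv2.minAreaRect(np.argwhere(l==k)[:,::-1].astype(np.float32))); print(st[k].tolist(),b.round(1).tolist(),plane(c,b,.14)[:,:2].round(4).tolist())
for t in("jar_a","large_pane","stand"):
    for r in finder.outline_of("wrist",t)[:3]: print(t,round(r["conf"],2),[round(v) for v in r["rect"]])
cv2.imwrite("pics/w6v.png",im)
```

```text
n,t,z 0.5979 0.0118 0.3224 yaw 1.5351 w 0.281
[0.5533 0.2267 0.3224]
[14, 0, 132, 165, 2064] [[13.5, 0.4000000059604645], [22.100000381469727, -6.099999904632568], [147.0, 158.6999969482422], [138.39999389648438, 165.1999969482422]] [[0.3468, 0.3872], [0.3539, 0.3909], [0.4219, 0.2738], [0.4142, 0.2689]]
[317, 113, 11, 178, 1762] [[317.0, 113.0], [327.0, 113.0], [327.0, 290.0], [317.0, 290.0]] [[0.5583, 0.3036], [0.5659, 0.3034], [0.5621, 0.1531], [0.5532, 0.1534]]
[59, 237, 18, 142, 1227] [[58.29999923706055, 237.0], [67.5, 236.5], [76.30000305175781, 378.0], [67.0999984741211, 378.6000061035156]] [[0.3354, 0.211], [0.3434, 0.2112], [0.3179, 0.0679], [0.3089, 0.0676]]
jar_a 0.65 [351, 144, 432, 226]
jar_a 0.61 [212, 180, 285, 263]
large_pane 0.8 [13, 0, 194, 166]
large_pane 0.67 [58, 202, 132, 381]
large_pane 0.64 [317, 106, 330, 292]
stand 0.64 [302, 96, 339, 263]
```

View pics/w6v.png

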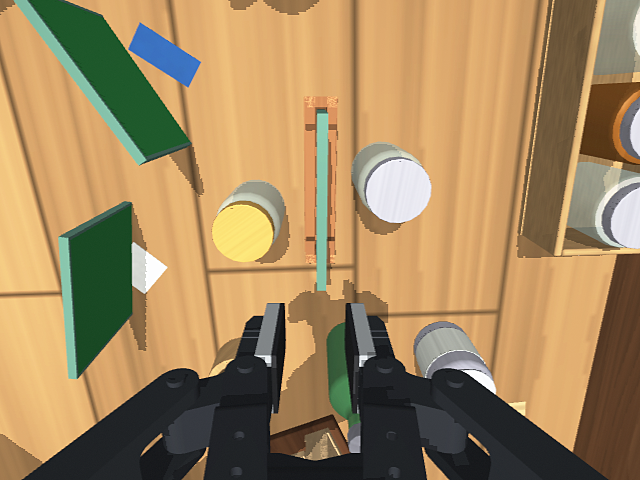

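The frosted large pane's strip is at u≈322, v 113–290, between the yellow-lidded jar (243,232) and the white-lidded jar (398,190), with gaps of about 36–42 mm. The green sheets on the left are the look-alikes. Descending above it.

Request:
servo_tool --pt "0.05 0.2 2.5 0 0 0" --pt "0.05 0.2 4 0 0 0" --pt "0.05 0.2 4 0 0 0" --pt "0.02 0 3.5 0 0 0" --pt "0 0 2.5 0 0 0" --pt "0 0 0.2 0 0 0" --pt "0 0 0 0 0 0" --pt "0 0 0 0 0 0"

```text
clock: 17.85
eef_pos: [0.5609, 0.2278, 0.1569]
orientation: [3.139, -0.001, 1.532]
force: [0.1, 0.3, -1.3]
gripper_width: 0.28
grasp_force: 0.0
```

Run:
```python
from h import *
s,im=shot("w7"); c=cam("wrist",s); print(np.round(s["eef_pos"],4))
hsv=cv2.cvtColor(im,cv2.COLOR_BGR2HSV); m=cv2.inRange(hsv,(72,55,150),(100,120,255))
for v in range(150,400,25):
    x=np.flatnonzero(m[v,250:380]); print(v,(x.min()+250,x.max()+250,len(x)) if len(x) else None)
ys=np.flatnonzero(m[:,315]|m[:,318]); print(ys.min(),ys.max(),plane(c,[(316,ys.min()),(316,ys.max())],.14)[:,:2].round(4).tolist())
for v in(312,325,345):
    g=hsv[v,230:400,2]; d=np.flatnonzero(g<70)+230; print("dark",v,d[d<312].max() if (d<312).any() else None,d[d>320].min() if (d>320).any() else None)
```

```text
n,t,z 0.6053 0.0101 0.1569 yaw 1.5317 w 0.28
[0.5609 0.2278 0.1569]
150 (np.int64(299), np.int64(320), 22)
175 (np.int64(300), np.int64(320), 21)
200 (np.int64(300), np.int64(319), 20)
225 (np.int64(300), np.int64(319), 20)
250 (np.int64(301), np.int64(319), 19)
275 (np.int64(301), np.int64(319), 19)
300 (np.int64(301), np.int64(319), 19)
325 (np.int64(301), np.int64(319), 19)
350 (np.int64(309), np.int64(319), 11)
375 None
132 355 [[0.5647, 0.303], [0.5609, 0.2027]]
dark 312 300 346
dark 325 284 345
dark 345 285 345
```

Request:
servo_tool --pt "0 -0.2 1.0 0 0 0" --pt "0 0 1.6 0 0 0" --pt "0 0 1.6 0 0 0" --pt "0 0 1.1 0 0 0" --pt "0 0 0.1 0 0 0" --pt "0 0 0 0 0 0" --pt "0 0 0 0 0 0"

```text
clock: 18.77
eef_pos: [0.5585, 0.2276, 0.102]
orientation: [3.141, -0.0, 1.532]
force: [0.7, 0.7, -0.3]
gripper_width: 0.276
grasp_force: 0.0
```

Run:
```python
from h import *
s,im=shot("w8"); print(np.round(s["eef_pos"],4))
hsv=cv2.cvtColor(im,cv2.COLOR_BGR2HSV); m=cv2.inRange(hsv,(72,55,150),(100,120,255))
for v in range(150,350,25):
    x=np.flatnonzero(m[v,250:380]); print(v,(x.min()+250,x.max()+250,len(x)) if len(x) else None)
for v in(315,325,345):
    d=np.flatnonzero(hsv[v,230:400,2]<70)+230; print("dark",v,d[d<312].max() if (d<312).any() else None,d[d>320].min() if (d>320).any() else None)
```

```text
n,t,z 0.603 0.0109 0.102 yaw 1.5317 w 0.276
[0.5585 0.2276 0.102 ]
150 (np.int64(300), np.int64(332), 33)
175 (np.int64(301), np.int64(332), 32)
200 (np.int64(301), np.int64(332), 32)
225 (np.int64(302), np.int64(331), 30)
250 (np.int64(302), np.int64(331), 30)
275 (np.int64(302), np.int64(331), 30)
300 (np.int64(302), np.int64(330), 29)
325 (np.int64(302), np.int64(330), 29)
dark 315 284 346
dark 325 284 346
dark 345 285 345
```

Request:
servo_tool --pt "0 0.03 0 0 0 0" --pt "0 0 0 0 0 0" --pt "0 0 0 0 0 0" --jaw 0.87

```text
clock: 19.2
eef_pos: [0.5584, 0.2274, 0.1016]
orientation: [3.141, 0.0, 1.532]
force: [0.3, -0.3, 0.5]
gripper_width: 0.129
grasp_force: 0.0
```

Request:
servo_tool --pt "0 0 0 0 0 0" --pt "0 0 0 0 0 0" --jaw 0.9

```text
clock: 19.45
eef_pos: [0.5584, 0.2274, 0.1015]
orientation: [3.142, 0.0, 1.532]
force: [-0.4, -1.2, -0.5]
gripper_width: 0.103
grasp_force: 0.0
```

Request:
servo_tool --pt "0 0 0 0 0 0" --pt "0 0 0 0 0 0" --jaw 0.913

```text
clock: 19.7
eef_pos: [0.5585, 0.2273, 0.1015]
orientation: [3.141, 0.0, 1.532]
force: [-0.0, -0.4, 0.5]
gripper_width: 0.093
grasp_force: 17.4
```

Request:
servo_tool --pt "0 0 0 0 0 0" --pt "0 0 0 0 0 0" --pt "0 0 0 0 0 0" --jaw 0.921

```text
clock: 20.08
eef_pos: [0.5585, 0.2273, 0.1015]
orientation: [3.141, 0.0, 1.532]
force: [0.5, 0.4, 0.0]
gripper_width: 0.089
grasp_force: 38.1
```

The grip is 38 N. Lifting.

Request:
servo_tool --pt "0 0 -0.2 0 0 0" --pt "0 0 -0.4 0 0 0" --pt "0 0 -0.7 0 0 0" --pt "0 0 -1.0 0 0 0" --pt "0 0 -1.4 0 0 0" --pt "0 0 -1.8 0 0 0" --pt "0 0 -2.2 0 0 0" --pt "0 0 -2.4 0 0 0" --pt "0 0 -2.4 0 0 0" --pt "0 0 -2.2 0 0 0" --pt "0 0 -2.0 0 0 0" --pt "0 0 -1.6 0 0 0" --pt "0 0 -1.2 0 0 0" --pt "0 0 -0.7 0 0 0" --pt "0 0 -0.3 0 0 0" --pt "0 0 0 0 0 0"

```text
clock: 22.08
eef_pos: [0.5583, 0.2273, 0.3061]
orientation: [-3.141, 0.0, 1.532]
force: [-0.1, -0.6, -3.6]
gripper_width: 0.086
grasp_force: 37.9
```

Request:
servo_tool --pt "-2 0.32 0 0 0 0" --pt "-4 0.32 0 0 0 0" --pt "-5 0.32 0 0 0 0" --pt "-5.5 0.32 0 0 0 0" --pt "-5.5 0.32 0 0 0 0" --pt "-5.5 0.32 0 0 0 0" --pt "-5.5 0.32 0 0 0 0" --pt "-5 0.32 0 0 0 0" --pt "-4 0.32 0 0 0 0" --pt "-2 0.32 0 0 0 0" --pt "0 0 0 0 0 -0.08" --pt "0 0 0 0 0 -0.13" --pt "0 0 0 0 0 -0.13" --pt "0 0 0 0 0 -0.07" --pt "0 0 0 0 0 0" --pt "0 0 0 0 0 0"

```text
clock: 24.08
eef_pos: [0.5731, -0.2131, 0.3064]
orientation: [-3.141, -0.0, 1.941]
force: [0.4, 0.4, -3.8]
gripper_width: 0.095
grasp_force: 37.9
```

Request:
servo_tool --pt "0 0 0.8 0 0 0" --pt "0 0 1.6 0 0 0" --pt "0 0 2.0 0 0 0" --pt "0 0 2.0 0 0 0" --pt "0 0 1.6 0 0 0" --pt "0 0 1.2 0 0 0" --pt "0 0 0.6 0 0 0" --pt "0 0 0.2 0 0 0" --pt "0 0 0 0 0 0" --pt "0 0 0 0 0 0"

```text
clock: 25.32
eef_pos: [0.5735, -0.2136, 0.2071]
orientation: [3.141, 0.001, 1.942]
force: [0.7, 0.3, -4.1]
gripper_width: 0.085
grasp_force: 37.9
```

Run:
```python
from h import *
s,im=shot("w9"); print(s["grasp_force"])
cv2.imwrite("pics/w9c.png",cv2.resize(im[60:360,150:440],None,fx=2,fy=2,interpolation=cv2.INTER_NEAREST))
```

```text
n,t,z 0.4579 -0.4061 0.2071 yaw 1.9417 w 0.085
37.88796544075012
```

View pics/w9c.png

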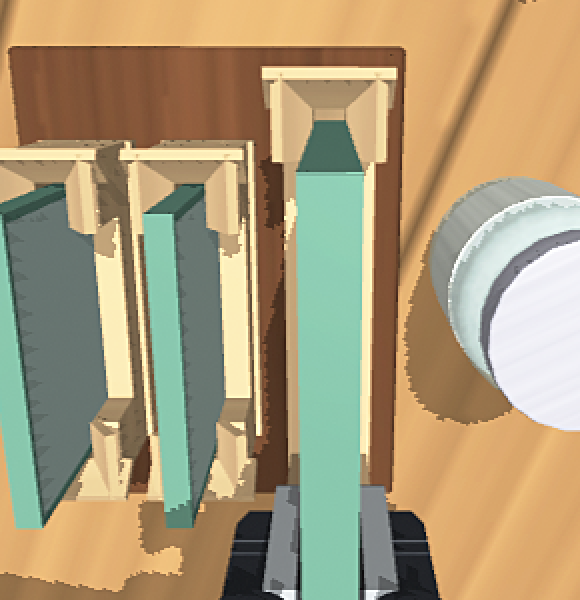

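Run:
```python
from h import *
s=json.load(open("w9.json"))
c=cam("wrist",s); g=s["eef_pos"][2]-.0915
def f(u,v,z): w=plane(c,(150+u/2,60+v/2),z)[0,:2]; return (w@N*1e3).round(1),(w@T*1e3).round(1)
print("pane top far",f(329,172,g+.13),"bottom far",f(331,122,g),"holder far",f(262,67,.094),f(396,67,.094),"rim in",f(271,79,.094),f(388,79,.094),"small pane far top",f(159,213,.122),"third far",f(20,215,.122),"narrow far rim",f(125,149,.079),"rack far",f(12,47,.012),f(405,47,.012))
```

```text
pane top far (np.float64(458.9), np.float64(-330.4)) bottom far (np.float64(459.6), np.float64(-330.9)) holder far (np.float64(439.2), np.float64(-316.3)) (np.float64(479.0), np.float64(-316.2)) rim in (np.float64(441.8), np.float64(-319.7)) (np.float64(476.7), np.float64(-319.6)) small pane far top (np.float64(411.4), np.float64(-355.2)) third far (np.float64(372.4), np.float64(-355.8)) narrow far rim (np.float64(392.9), np.float64(-341.3)) rack far (np.float64(335.7), np.float64(-308.3)) (np.float64(488.9), np.float64(-308.0))
```

Pane and wide holder agree to about 0.3 mm in both directions (pane centre t ≈ -405.7, holder ≈ -405.5). The small pane still stands in the narrow holder. Lowering slowly.

Request:
servo_tool --pt "0 -0.02 0.6 0 0 0" --pt "0 0 0.7 0 0 0" --pt "0 0 0.5 0 0 0" --pt "0 0 0.3 0 0 0" --pt "0 0 0.3 0 0 0" --pt "0 0 0.3 0 0 0" --pt "0 0 0.3 0 0 0" --pt "0 0 0.3 0 0 0" --pt "0 0 0.3 0 0 0" --pt "0 0 0 0 0 0"

```text
clock: 26.62
eef_pos: [0.5728, -0.2136, 0.1702]
orientation: [-3.141, -0.0, 1.942]
force: [0.0, -0.9, -4.2]
gripper_width: 0.089
grasp_force: 37.9
```

Request:
servo_tool --pt "0 0 0.4 0 0 0" --pt "0 0 0.4 0 0 0" --pt "0 0 0.4 0 0 0" --pt "0 0 0.4 0 0 0" --pt "0 0 0.4 0 0 0" --pt "0 0 0.4 0 0 0" --pt "0 0 0.4 0 0 0" --pt "0 0 0.4 0 0 0" --pt "0 0 0.4 0 0 0" --pt "0 0 0.4 0 0 0" --pt "0 0 0 0 0 0"

```text
clock: 28.0
eef_pos: [0.5727, -0.2136, 0.13]
orientation: [-3.141, -0.001, 1.942]
force: [-0.0, 0.4, -3.8]
gripper_width: 0.089
grasp_force: 37.9
```

Request:
servo_tool --pt "0 0 0.4 0 0 0" --pt "0 0 0.4 0 0 0" --pt "0 0 0.3 0 0 0" --pt "0 0 0.2 0 0 0" --pt "0 0 0.1 0 0 0" --pt "0 0 0 0 0 0"

```text
clock: 28.75
eef_pos: [0.573, -0.2136, 0.1164]
orientation: [-3.142, 0.0, 1.942]
force: [-1.1, 0.2, -4.2]
gripper_width: 0.089
grasp_force: 38.0
```

Request:
servo_tool --pt "0 0 0.05 0 0 0" --pt "0 0 0.05 0 0 0" --pt "0 0 0 0 0 0"

```text
clock: 29.12
eef_pos: [0.573, -0.2136, 0.1155]
orientation: [-3.142, 0.0, 1.942]
force: [-0.4, -0.5, -3.2]
gripper_width: 0.086
grasp_force: 38.0
```

Request:
servo_tool --pt "0 0 0.05 0 0 0" --pt "0 0 0.03 0 0 0" --pt "0 0 0 0 0 0"

```text
clock: 29.5
eef_pos: [0.573, -0.2136, 0.1146]
orientation: [-3.142, -0.0, 1.942]
force: [0.3, -0.0, -3.8]
gripper_width: 0.086
grasp_force: 38.0
```

Request:
servo_tool --pt "0 0 0.05 0 0 0" --pt "0 0 0.03 0 0 0" --pt "0 0 0 0 0 0"

```text
clock: 29.88
eef_pos: [0.5729, -0.2136, 0.1138]
orientation: [-3.141, -0.0, 1.942]
force: [0.7, -0.3, -3.8]
gripper_width: 0.083
grasp_force: 38.0
```

Request:
servo_tool --pt "0 0 0.05 0 0 0" --pt "0 0 0 0 0 0"

```text
clock: 30.12
eef_pos: [0.5731, -0.2136, 0.1135]
orientation: [3.141, 0.0, 1.942]
force: [0.2, 0.7, -2.5]
gripper_width: 0.089
grasp_force: 38.1
```

Request:
servo_tool --pt "0 0 0.04 0 0 0" --pt "0 0 0 0 0 0"

```text
clock: 30.38
eef_pos: [0.5732, -0.2136, 0.1135]
orientation: [3.141, 0.0, 1.942]
force: [-2.8, 1.0, 2.9]
gripper_width: 0.084
grasp_force: 38.8
```

The pane is on the groove floor (fz +2.9). Releasing with limited opening and retreating upward.

Request:
servo_tool --pt "0 0 0 0 0 0" --pt "0 0 0 0 0 0" --jaw 0.89

```text
clock: 30.62
eef_pos: [0.5733, -0.2138, 0.1131]
orientation: [3.141, 0.0, 1.942]
force: [0.0, 0.1, 0.2]
gripper_width: 0.11
grasp_force: 0.0
```

Request:
servo_tool --pt "0 0 0 0 0 0" --pt "0 0 0 0 0 0" --pt "0 0 -1.0 0 0 0" --pt "0 0 -2.0 0 0 0" --pt "0 0 -3.0 0 0 0" --pt "0 0 -4.0 0 0 0" --pt "0 0 -4.0 0 0 0" --pt "0 0 -3.0 0 0 0" --pt "0 0 -1.0 0 0 0" --pt "0 0 0 0 0 0" --pt "0 0 0 0 0 0" --jaw 0.72

```text
clock: 32.0
eef_pos: [0.5722, -0.2135, 0.2916]
orientation: [-3.14, -0.001, 1.942]
force: [0.1, -1.0, 0.1]
gripper_width: 0.28
grasp_force: 0.0
```

Run:
```python
from h import *
s,im=shot("w10"); c=cam("wrist",s)
print("z=.152"); strips(im,c,.152); print("z=.122"); strips(im,c,.122)
```

```text
n,t,z 0.4567 -0.4055 0.2916 yaw 1.9417 w 0.28
z=.152
[311, 117, 12, 200, 2202] [[311.0, 117.0], [322.0, 117.0], [322.0, 316.0], [311.0, 316.0]] n,t [(455.3, -329.9), (462.6, -329.9), (463.8, -480.6), (455.1, -480.6)]
[185, 150, 22, 122, 1294] [[185.0, 150.0], [196.0, 149.0], [207.0, 271.0], [196.0, 272.0]] n,t [(368.4, -351.9), (376.2, -351.2), (376.1, -442.0), (367.5, -442.9)]
[248, 150, 17, 122, 1362] [[247.0, 150.0], [259.0, 149.0], [266.0, 271.0], [254.0, 272.0]] n,t [(411.3, -351.8), (419.5, -351.3), (420.8, -441.9), (411.8, -442.5)]
z=.122
[311, 117, 12, 200, 2202] [[311.0, 117.0], [322.0, 117.0], [322.0, 316.0], [311.0, 316.0]] n,t [(455.0, -331.1), (463.1, -331.1), (464.4, -497.8), (454.8, -497.8)]
[185, 150, 22, 122, 1294] [[185.0, 150.0], [196.0, 149.0], [207.0, 271.0], [196.0, 272.0]] n,t [(358.9, -355.4), (367.5, -354.7), (367.5, -455.1), (357.9, -456.1)]
[248, 150, 17, 122, 1362] [[247.0, 150.0], [259.0, 149.0], [266.0, 271.0], [254.0, 272.0]] n,t [(406.4, -355.3), (415.4, -354.7), (416.9, -455.0), (407.0, -455.6)]
```

All three panes measure right: top lengths of 150 and 100 mm at the expected heights, and n = 363, 411 and 459. Handing in.

```bash
python3 -c "
from workcell import order
print(order.job_done())"
```

```text
the job is handed in; nothing more can be done
None
```

I moved the small pane into the narrow holder and the large pane into the wide holder, released both and handed the job in at about 32 s; the last wrist picture shows both fully down and the third pane still in its holder, but no verdict came back.

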